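# Clamp a straightedge along a printing block

### The job

Pick up the metal straightedge by its grip bar and lay it flat on the jig board with a long edge flush against the printing block's long front face (the one on the side the lever points to), centred between the left and right ends of the board, and let go of it. Then press the spring-loaded hold-down lever until its bar is level, so that its rubber foot clamps the straightedge, and finish while still holding the lever there: do not let go. Leave the ink tin, baren and ink roller alone.

Things in the scene. Friction and masses are not known exactly. Their poses are not given: they have to be found in the camera images.
- jig: Fixed plywood board, 280 (x) x 340 (y) x 12 mm, yaw within 0.3 rad. Origin: centre of underside; x away from the robot at yaw 0, z up. On it: wooden printing block, dark carved top, x +10 to +110, y -85 to +65 mm, top 34 mm above the origin, batten behind it; beside it the lever's bracket, x +20 to +80, y +75 to +125 mm, 62 mm high. Straightedge goes at jig x -25 mm, y 0, along jig y
- face (a point): on the jig: foot of the block's long front face at its middle, on the board's top surface; at (+10, -10, +12) mm in the jig frame. The face is upright, runs along jig y for 150 mm, is 22 mm high and looks to jig -x
- rule: Loose aluminium straightedge, about 0.3 kg (varies): plate 70 (x) x 260 (y) x 5 mm with a grip bar standing along its middle, 16 (x) x 100 (y) mm, from 5 to 35 mm above the underside. Same both ways round. Origin: centre of its underside; y along its length, z up. At the start it lies flat on the bench to the robot's right, its length within 0.45 rad of the world x axis
- lever (a joint): hold-down lever's angle in rad: 0 = at rest, bar raised 45 degrees; grows as it is pressed down; 0.785 = bar level; stop at 0.9. A spring returns it: with the straightedge in place, level takes about 8 N straight down at press; the foot meets the straightedge at about 0.69
- hinge (a point): the lever's hinge axis (parallel to jig y), at (+40, +100, +50) mm in the jig frame. The lever's bar points from here to jig -x and swings in the vertical plane jig y = +100 mm
- tip (a point): middle of the free end of the lever's bar: 12 mm thick, 135 mm long from the hinge, steel 18 mm wide, from 85 mm outward a black grip 28 mm wide. The bar runs from the hinge along the point's own -x; its z is up when level. At rest the tip is about 145 mm above the bench at jig x -55 mm (level: -95 mm): bring the straightedge in below it, low, from the jig -x side
- press (a point): place to push, on top of the bar's black grip, 115 mm from the hinge; when the bar is level it is at (-75, +100, +56) mm in the jig frame
- foot: round rubber foot under the bar, 18 mm wide, 65 mm from the hinge, at jig (-25, +100) mm when level; origin: centre of its lower face. It is sprung and gives up to 12 mm along the bar's z, about 0.8 N per mm after 1 N
- tin: bystander: steel ink tin, 84 mm wide, 66 mm high; origin at the centre of its underside
- baren: bystander: wooden rubbing disc 100 mm wide with a bar on top, 36 mm high; origin at the centre of its underside
- brayer: bystander: ink roller lying down, 180 mm long, 102 mm wide, 36 mm high; origin on the bench about its middle

How it is judged:
By the outcome, as a careful person would: the job done as asked, in the order asked, and still so for the second after the job is handed in, while the arm keeps its last pose, push and grip.
It also fails if it takes over 66 s, if anything falls off the work surface, if the arm or the gripper's body presses on something with over 40 N, if the wrist force passes 120 N, or if a joint passes its speed limit or range.

### The arm

A 6-joint arm with a two-finger parallel gripper is mounted at the origin on the work surface. World frame = base frame: x ahead of the robot, y to its left, z up, the work surface at z = 0. Lengths are in m, angles in degrees, forces in N, time in s.
With the tool pointing down it reaches from about 0.275 to 0.875 m from the base axis. Payload 12.5 kg.
Tool frame: the origin (TCP) lies midway between the tips of the shut fingers; the grasp point (between the pads) lies 19 mm behind it (bot.pinch_z is the distance from the TCP to the grasp point, in m); z points along the fingers, y is the line along which they close (so a half turn about z gives the same grasp; the last joint's range is limited). The gripper opens to 85 mm and grips with 20 to 120 N. Pads are 22 mm wide; open, the fingers measure 114 mm over their backs; the gripper's body (76 mm by 85 mm) begins 54 mm behind the grasp point. The pads swing forward as they close: fully open they stand 13 mm farther back than shut.
Start: joints at [-77.384, 20.094, 94.641, -0, 65.266, -4.847], TCP at [0.165, -0.525, 0.231] pointing down, gripper open.
Joint ranges: [-157.81, 157.81], [-45, 120.19], [0.68, 151.7], [-89.99, 269.99], [4.06, 180], [-164.3, 164.3]. Speed limits (degrees/s): [127.2, 127.2, 159.86, 180, 180, 180].

### API

Orientations are given as [roll, pitch, yaw] about the fixed x, y, z axes, in that order (R = Rz(yaw) Ry(pitch) Rx(roll)).
In Python, from rig import bot gives the robot as it stands.
- The arm moves only by the tool send_rows, never from a script. Its argument "deltas" is a list of rows, each a list of 3 entries, a list of its own where there are three numbers: the turn, a rotation vector about the tool's x, y, z in units of pi rad (1.0 is pi rad), then the shift along the tool's x, y, z in units of 25 cm (1.0 is 25 cm), then the closure, from 0 (fully open) to 1 (shut). In form: [[[rx, ry, rz], [dx, dy, dz], fingers], ...]. A call has 1 to 8 rows; each row is the pose to reach, as a shift and turn from the pose commanded when the call began, along the tool's axes at that moment, turning the shorter way round; what a row does not reach only later rows make up. A row lasts 1/12 s, in which the tool goes at most 41.7 mm and 7.16 degrees, less where a joint would pass 70% of its speed; a pose out of reach is approached as far as the arm can. A call with a number of a shift or a turn outside -1 to 1 is refused whole. A call with a gripper value outside its range is refused whole. The fingers move at their own pace and stop on an object; "force" is the grip in N (left out, the last holds). Time passes only in rows, so rows that repeat a pose let the fingers close. It gives the time, the measured TCP pose, the force, the opening and the grip force at its end, in the units of the state.
- bot.state(): the state, without advancing time (a new reading comes with each control period).
- bot.camera(name): name is "scene" or "top"; returns (picture, depth): 420x560x3 uint8, red, green, blue; 420x560 float32, m along the optical axis (not along the pixel's ray), 0 where there is no reading.
- bot.camera_params(name): a dict with "mtx" (3x3 intrinsics, pixels), "D" ([k1, k2, p1, p2, k3] as OpenCV has them; the pictures are not rectified), "xyz" and "orientation" of the camera in the world. Camera axes: x right, y down, z forward; pixel columns grow to the right and rows downward; lengths in m; the calibration is good to about 2 mm. A picture is of the moment at which its call begins. camera_params takes no time and is no camera call.
- bot.hand_in(): hands the job in; it is judged then, once.
The state is a dict: "t": time; "joint_positions": joint angles; "qd": joint speeds; "joint_torque": joint torques, N m; "ee_pos": TCP position; "eef_rot": TCP orientation; "ft_force": force on the tool from outside, world axes, zero at the start; "torque": the same for the moment, N m; "grip_width": opening from 0.0 (shut) to 1.0 (fully open); "gripper_force": force on a finger pad.
Only numpy, scipy, OpenCV 4.12 (cv2) and the standard library are available. Lean on these libraries where they do the work, as an engineer would, in place of code of your own. Each camera call takes 0.05 s, during which the arm holds its last target. There are 200 camera calls.

## Working session

There is one attempt and no reset: what is moved stays moved. The work goes in short steps, Python scripts to look and compute and a tool call to move; the robot and the scene stay as the last step left them, time stands still between calls to the robot, and variables do not carry over. Pictures are saved under pics/ and viewed, at most 10 in all, crops included, and the job is handed in when it is done.

Besides the shell and the picture viewer there is one more tool, called after "Call:" as name([rows], argument=value, ...), one row to a line, values as JSON. send_rows: Moves the arm, as the interface text tells. Shifts and turns lie within -1 to 1; 1 stands for 25 cm of shift or pi rad of turn. Its arguments: {"type":"object","properties":{"deltas":{"type":"array","items":{"type":"array"}},"force":{"type":"number"}},"required":["deltas"]}

```bash
ls; mkdir -p pics; python3 - <<'E'
from rig import bot
import cv2,numpy as np
for n in("scene","top"):
    im,d=bot.camera(n); cv2.imwrite(f"pics/{n}0.png",im[:,:,::-1]); np.save(f"{n}0d.npy",d)
    print(n,bot.camera_params(n),(d>0).mean())
print(bot.state(),bot.pinch_z)
E
```

```text
pics
scene {'mtx': array([[472.07923628,   0.        , 284.41652398],
       [  0.        , 472.07923628, 214.68010222],
       [  0.        ,   0.        ,   1.        ]]), 'D': array([-0.16430999,  0.        ,  0.        ,  0.        ,  0.        ]), 'xyz': array([ 1.42408126, -0.06679233,  0.97962124]), 'orientation': array([-135.65341042,    0.60330568,   80.69763156])} 0.9959353741496598
top {'mtx': array([[545.67287901,   0.        , 280.10413331],
       [  0.        , 545.67287901, 209.12660888],
       [  0.        ,   0.        ,   1.        ]]), 'D': array([-0.18296108,  0.        ,  0.        ,  0.        ,  0.        ]), 'xyz': array([0.4628214 , 0.07721684, 1.59815543]), 'orientation': array([-174.80116259,   -0.63430897,  -89.37270034])} 0.9960586734693877
{'t': 0.1, 'joint_positions': array([-7.73818373e+01,  2.01214504e+01,  9.46726964e+01, -2.08846708e-03,
        6.52659446e+01, -4.84703393e+00]), 'qd': array([ 0.07198383, -0.09564764, -0.06184001,  0.07659472, -0.07912035,
        0.0301312 ]), 'joint_torque': array([ 5.22024166e-04, -5.06835794e+01, -2.91875571e+01, -8.62294019e-05,
        2.66485520e-03,  2.52843216e-05]), 'ee_pos': array([ 0.16502241, -0.52434941,  0.23081424]), 'eef_rot': array([-1.79939963e+02, -3.18829948e-03,  1.74660698e+01]), 'ft_force': array([-0.81573964, -0.19861256, -0.03658715]), 'torque': array([-0.01428088,  0.01055463, -0.01929618]), 'gripper_force': 0.0, 'grip_width': 0.9999819215197524} 0.0187
```

View pics/scene0.png

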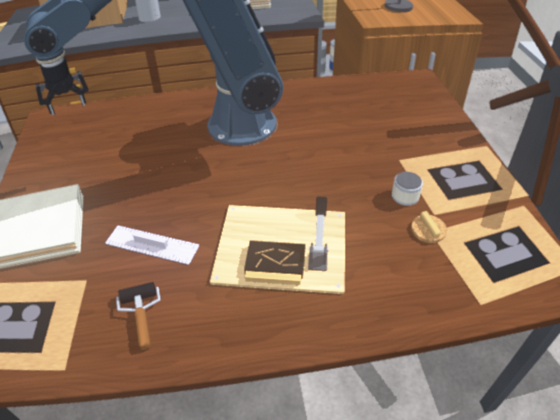

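View pics/top0.png

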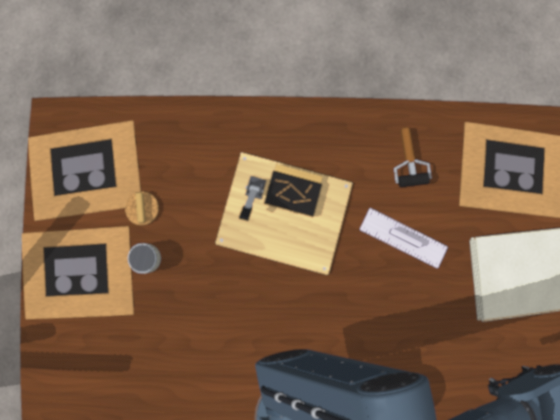

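The scene view shows the jig board at about (280,248), with the block at (275,260), the lever's black grip at (321,206) and the rule at (152,244). The top view shows the board at (285,213), with corners near (240,153), (352,182), (330,274) and (217,244). The block is at (293,193), the lever tip at (246,213) and the rule at (403,237), with its grip bar at about (408,236).

```bash
cat > h.py <<'E'
import cv2,numpy as np
from rig import bot
from scipy.spatial.transform import Rotation as R
P={n:bot.camera_params(n) for n in("scene","top")}
def ray(n,uv):
    p=P[n];u=cv2.undistortPoints(np.float64(uv).reshape(-1,1,2),p["mtx"],p["D"])[:,0]
    Rm=R.from_euler("xyz",p["orientation"],degrees=True).as_matrix()
    return np.asarray(p["xyz"]),np.c_[u,np.ones(len(u))]@Rm.T
def plane(n,uv,z):
    o,d=ray(n,uv);return o+d*((z-o[2])/d[:,2])[:,None]
def cloud(n,d):
    v,u=np.mgrid[:420,:560];o,r=ray(n,np.c_[u.ravel(),v.ravel()]);return (o+r*d.reshape(-1,1)).reshape(420,560,3)
def tri(a,b): # two-view midpoint, scene & top pixels
    o1,d1=ray("scene",a);o2,d2=ray("top",b);out=[]
    for x,y in zip(d1,d2):
        s=np.linalg.lstsq(np.c_[x,-y],o2-o1,rcond=None)[0];p,q=o1+s[0]*x,o2+s[1]*y
        out.append(np.r_[(p+q)/2,np.linalg.norm(p-q)])
    return np.array(out)
def big(m,roi):
    k=np.zeros_like(m);x0,y0,x1,y1=roi;k[y0:y1,x0:x1]=m[y0:y1,x0:x1]
    c=max(cv2.findContours(k,cv2.RETR_EXTERNAL,cv2.CHAIN_APPROX_NONE)[0],key=cv2.contourArea);return c
E
python3 - <<'E'
from h import *
np.set_printoptions(precision=4,suppress=True)
roi={"rule":{"scene":(95,215,210,275),"top":(352,200,455,275)},"board":{"scene":(200,195,360,300),"top":(205,140,362,285)}}
for n in("scene","top"):
    im=cv2.imread(f"pics/{n}0.png");hsv=cv2.cvtColor(im,cv2.COLOR_BGR2HSV);H,S,V=cv2.split(hsv)
    pc=cloud(n,np.load(f"{n}0d.npy"))
    print(n,"bench z",np.median(pc[300:330,200:300,2]) if n=="scene" else np.median(pc[290:310,200:300,2]))
    for k,z in(("rule",.005),("board",.012)):
        m=((S<70)&(V>110) if k=="rule" else (H>14)&(H<32)&(V>120)&(S>40)).astype(np.uint8)*255
        c=big(m,roi[k][n]);hull=cv2.convexHull(c)
        q=plane(n,hull[:,0],z);rc=cv2.minAreaRect(np.float32(q[:,:2]*1000))
        print(k,n,"px area",cv2.contourArea(c),"rect mm",rc, cv2.approxPolyDP(hull,6,True)[:,0].tolist())
        mm=np.zeros_like(m);cv2.drawContours(mm,[c],-1,255,-1);mm=cv2.erode(mm,np.ones((3,3)))
        zs=pc[...,2][mm>0];print(" z pct",np.percentile(zs,[10,30,50,80,95,99]))
        if k=="rule":
            b=pc[(mm>0)&(pc[...,2]>.025)];print(" bar",len(b),b.mean(0) if len(b) else 0,cv2.minAreaRect(np.float32(b[:,:2]*1000)) if len(b)>5 else 0)
        else:
            x0,y0,x1,y1=roi[k][n];w=np.zeros_like(m);w[y0:y1,x0:x1]=1
            b=pc[(w>0)&(pc[...,2]>.028)&(pc[...,2]<.040)&(V<90)];print(" block",len(b),b.mean(0),cv2.minAreaRect(np.float32(b[:,:2]*1000)))
            b=pc[(w>0)&(pc[...,2]>.07)];i=b[:,2].argsort();print(" lever hi",len(b),b[i[-15:]].mean(0))
        cv2.imwrite(f"pics/m_{k}_{n}.png",m)
E
```

```text
scene bench z 0.0001249998444732836
rule scene px area 1901.5 rect mm ((529.4957275390625, -305.56036376953125), (268.14215087890625, 78.8270492553711), 64.38128662109375) [[105, 241], [120, 225], [199, 246], [185, 264]]
 z pct [0.0022 0.0039 0.0051 0.0101 0.0346 0.0372]
 bar 224 [ 0.5599 -0.2967  0.0627] ((951.8997192382812, -172.87841796875), (964.6571655273438, 79.21863555908203), 17.357162475585938)
board scene px area 9430.5 rect mm ((601.6249389648438, 48.60682678222656), (344.2432861328125, 291.4767150878906), 75.31424713134766) [[228, 206], [344, 212], [344, 291], [211, 284]]
 z pct [0.0098 0.0116 0.013  0.0319 0.0356 0.038 ]
 block 526 [0.6788 0.0377 0.034 ] ((657.084228515625, 24.443145751953125), (140.9252471923828, 96.5687255859375), 74.90483856201172)
 lever hi 462 [ 1.4241 -0.0668  0.9796]
top bench z -3.4624483311596066e-06
rule top px area 2180.5 rect mm ((526.9116821289062, -305.08575439453125), (267.1105651855469, 77.05613708496094), 64.62527465820312) [[368, 209], [446, 245], [439, 266], [361, 231]]
 z pct [0.0003 0.0035 0.0057 0.0099 0.0355 0.0412]
 bar 211 [ 0.5242 -0.2818  0.1237] ((512.4977416992188, -135.41273498535156), (62.151947021484375, 432.26531982421875), 4.968039035797119)
board top px area 11258.0 rect mm ((597.0879516601562, 50.393341064453125), (345.598876953125, 286.4402160644531), 75.2843017578125) [[241, 152], [352, 183], [328, 274], [215, 243]]
 z pct [0.0076 0.0108 0.0133 0.03   0.0392 0.1362]
 block 1276 [0.6513 0.0258 0.0338] ((658.3635864257812, 50.09552001953125), (195.77139282226562, 95.84913635253906), 75.89606475830078)
 lever hi 339 [0.4628 0.0772 1.5982]
```

```bash
python3 - <<'E'
from h import *
np.set_printoptions(precision=4,suppress=True)
yaw=np.radians(-14.7)
for n in("scene","top"):
    im=cv2.imread(f"pics/{n}0.png");H,S,V=cv2.split(cv2.cvtColor(im,cv2.COLOR_BGR2HSV))
    pc=cloud(n,np.load(f"{n}0d.npy"));X,Y,Z=pc[...,0],pc[...,1],pc[...,2]
    near=(abs(X-.528)<.1)&(abs(Y+.305)<.13)&(Z>.027)&(Z<.042)
    b=pc[near];print(n,"bar",len(b),"z",np.median(b[:,2]),"ctr",np.median(b[:,:2],0),cv2.minAreaRect(np.float32(b[:,:2]*1000)))
    m=((V<75)*255).astype(np.uint8)
    c=big(m,(244,235,308,280) if n=="scene" else (266,165,322,220))
    q=plane(n,cv2.convexHull(c)[:,0],.034);rc=cv2.minAreaRect(np.float32(q[:,:2]*1000))
    o=np.array(rc[0])-R.from_euler("z",yaw).as_matrix()[:2,:2]@[60,-10]
    print("block",rc,"jig origin",o, "px ctr",cv2.minAreaRect(c)[0])
    hi=pc[(abs(X-.6)<.2)&(abs(Y-.05)<.2)&(Z>.06)&(Z<.17)]
    print("lever",len(hi),hi[:,2].max(),hi[hi[:,2]>np.percentile(hi[:,2],85)].mean(0))
    for k in((0,),):
        pass
im=[cv2.imread(f"pics/{n}0.png") for n in("scene","top")]
cs=[(228,206),(344,212),(344,291),(211,284)];ct=[(328,274),(215,243),(241,152),(352,183)]
T=tri(cs,ct);print("board corners 2-view",T,T[:,:2].mean(0))
T=tri([(105,241),(120,225),(199,246),(185,264)],[(446,245),(439,266),(361,231),(368,209)]);print("rule corners",T,T.mean(0))
a=np.hstack([cv2.resize(im[0][195:300,95:360],None,fx=1.5*2,fy=3)[:, :],]);cv2.imwrite("pics/crop0.png",a)
E
```

```text
scene bar 204 z 0.03414515120201761 ctr [ 0.5307 -0.3047] ((529.1787109375, -305.057373046875), (101.81437683105469, 19.606569290161133), 64.35234832763672)Traceback (most recent call last):
  File "<stdin>", line 10, in <module>
  File "h.py", line 21, in big
    c=max(cv2.findContours(k,cv2.RETR_EXTERNAL,cv2.CHAIN_APPROX_NONE)[0],key=cv2.contourArea);return c
ValueError: max() iterable argument is empty
```

```bash
python3 - <<'E'
from h import *
np.set_printoptions(precision=4,suppress=True)
yaw=np.radians(-14.7)
for n in("scene","top"):
    im=cv2.imread(f"pics/{n}0.png");H,S,V=cv2.split(cv2.cvtColor(im,cv2.COLOR_BGR2HSV))
    pc=cloud(n,np.load(f"{n}0d.npy"));X,Y,Z=pc[...,0],pc[...,1],pc[...,2]
    near=(abs(X-.528)<.1)&(abs(Y+.305)<.13)&(Z>.027)&(Z<.042)
    b=pc[near];print(n,"bar",len(b),"z",np.median(b[:,2]),cv2.minAreaRect(np.float32(b[:,:2]*1000)))
    m=((V<95)*255).astype(np.uint8)
    c=big(m,(244,235,306,280) if n=="scene" else (268,165,324,222))
    q=plane(n,cv2.convexHull(c)[:,0],.034);rc=cv2.minAreaRect(np.float32(q[:,:2]*1000))
    o=np.array(rc[0])-R.from_euler("z",yaw).as_matrix()[:2,:2]@[60,-10]
    print("block",rc,"jig origin",o)
    hi=pc[(abs(X-.6)<.2)&(abs(Y-.05)<.2)&(Z>.06)&(Z<.17)]
    print("lever",len(hi),hi[:,2].max(),hi[hi[:,2]>np.percentile(hi[:,2],85)].mean(0))
cs=[(228,206),(344,212),(344,291),(211,284)];ct=[(328,274),(215,243),(241,152),(352,183)]
T=tri(cs,ct);print("board corners 2-view",T,T[:,:2].mean(0))
T=tri([(105,241),(120,225),(199,246),(185,264)],[(446,245),(439,266),(361,231),(368,209)]);print("rule corners",T,T.mean(0))
E
```

```text
scene bar 204 z 0.03414515120201761 ((529.1787109375, -305.057373046875), (101.81437683105469, 19.606569290161133), 64.35234832763672)
block ((656.4466552734375, 24.446731567382812), (143.98037719726562, 93.73759460449219), 75.21011352539062) jig origin [600.9482  49.3449]
lever 482 0.1506507786705703 [0.5791 0.1577 0.1433]
top bar 185 z 0.03501665943839272 ((526.9075927734375, -304.93194580078125), (99.04264831542969, 17.57125473022461), 63.67313766479492)
block ((651.4921875, 25.665969848632812), (145.65533447265625, 96.77140045166016), 75.33869171142578) jig origin [595.9937  50.5641]
lever 323 0.15299138169477988 [0.5721 0.1596 0.1464]
board corners 2-view [[ 0.4198 -0.0808  0.0064  0.0008]
 [ 0.506   0.2488  0.0099  0.0019]
 [ 0.7756  0.179   0.011   0.0007]
 [ 0.6891 -0.1496 -0.0008  0.0041]] [0.5976 0.0494]
rule corners [[ 0.5065 -0.4332  0.0137  0.0035]
 [ 0.444  -0.4046  0.009   0.0121]
 [ 0.5471 -0.1767 -0.0092  0.0056]
 [ 0.6121 -0.2063 -0.0026  0.0134]] [ 0.5274 -0.3052  0.0027  0.0086]
```

```bash
cat >> h.py <<'E'
JO=np.array([.5987,.050]);JY=-14.7
def jig(x,y,z): # mm in the jig frame -> world m
    a=R.from_euler("z",JY,degrees=True).as_matrix();return np.r_[JO,0]+a@np.array([x,y,z])/1000
def rows(*tg): # targets (x,y,z,yaw), tool straight down -> turn, shift in call units
    s=bot.state();r0=R.from_euler("xyz",s["eef_rot"],degrees=True)
    for x,y,z,w in tg:
        t=(r0.inv()*R.from_euler("xyz",[180,0,w],degrees=True)).as_rotvec()/np.pi
        print("row",np.round(t,4).tolist(),np.round(r0.inv().apply(np.array([x,y,z])-s["ee_pos"])/.25,3).tolist())
E
python3 - <<'E'
from h import *
rows((.36,-.43,.2,41),(.528,-.305,.15,64.5),(.528,-.305,.012,64.5))
E
```

```text
row [-0.0003, -0.0001, -0.1307] [0.857, -0.126, 0.123]
row [-0.0003, -0.0002, -0.2613] [1.648, -0.401, 0.324]
row [-0.0003, -0.0002, -0.2613] [1.648, -0.4, 0.876]
```

Call:
send_rows([
  [[0, 0, -0.13], [0.857, -0.126, 0.123], 0],
  [[0, 0, -0.13], [0.857, -0.126, 0.123], 0],
  [[0, 0, -0.13], [0.857, -0.126, 0.123], 0],
  [[0, 0, -0.13], [0.857, -0.126, 0.123], 0],
  [[0, 0, -0.13], [0.857, -0.126, 0.123], 0],
  [[0, 0, -0.13], [0.857, -0.126, 0.123], 0],
], force=40)

```text
t: 0.6
ee_pos: [0.3637, -0.4273, 0.1994]
eef_rot: [-179.9, -0.1, 41.1]
ft_force: [-0.2, 0.5, -0.6]
grip_width: 1.0
gripper_force: 0.0
```

```bash
python3 - <<'E'
from h import *
s=bot.state();print(s["ee_pos"],s["eef_rot"])
rows((.528,-.305,.1,64.5))
E
```

```text
[ 0.36367929 -0.42732789  0.19939014] [-1.79919930e+02 -6.36288049e-02  4.10509666e+01]
row [-0.0004, -0.0004, -0.1303] [0.817, 0.063, 0.398]
```

Call:
send_rows([
  [[0, 0, -0.13], [0.817, 0.063, 0.398], 0],
  [[0, 0, -0.13], [0.817, 0.063, 0.398], 0],
  [[0, 0, -0.13], [0.817, 0.063, 0.398], 0],
  [[0, 0, -0.13], [0.817, 0.063, 0.398], 0],
  [[0, 0, -0.13], [0.817, 0.063, 0.398], 0],
  [[0, 0, -0.13], [0.817, 0.063, 0.398], 0],
  [[0, 0, -0.13], [0.817, 0.063, 0.398], 0],
  [[0, 0, -0.13], [0.817, 0.063, 0.398], 0],
])

```text
t: 1.27
ee_pos: [0.5247, -0.308, 0.1003]
eef_rot: [-179.9, -0.0, 64.4]
ft_force: [-1.2, -0.3, 0.7]
grip_width: 0.995
gripper_force: 0.0
```

```bash
python3 - <<'E'
from h import *
s=bot.state();print(s["ee_pos"],s["eef_rot"],s["qd"])
rows((.528,-.305,.03,64.5),(.528,-.305,.013,64.5))
im,d=bot.camera("top");cv2.imwrite("pics/top1.png",cv2.resize(im[170:290,340:480,::-1],None,fx=4,fy=4))
E
```

```text
[ 0.52466842 -0.30802591  0.10028437] [-1.79907914e+02 -2.69274111e-03  6.43511242e+01] [-2.12367506 -1.65428836  0.24969106 -0.18397651  0.16994919 -0.54654279]
row [-0.0005, -0.0, -0.0008] [0.017, 0.007, 0.281]
row [-0.0005, -0.0, -0.0008] [0.017, 0.007, 0.349]
```

View pics/top1.png

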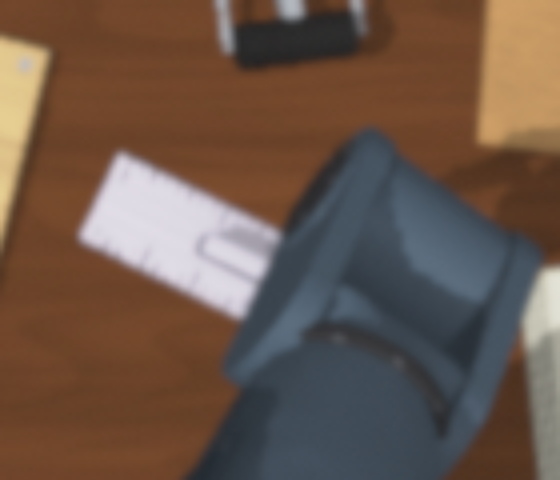

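The arm covers half of the rule. The visible left half, corners at crop (120,152) and (78,238), matches the estimate. Next I'll descend.

Call:
send_rows([
  [[0, 0, 0], [0, 0, 0.15], 0],
  [[0, 0, 0], [0, 0, 0.2], 0],
  [[0, 0, 0], [0, 0, 0.2], 0],
  [[0, 0, 0], [0, 0, 0.2], 0],
])

```text
t: 1.65
ee_pos: [0.524, -0.3092, 0.0513]
eef_rot: [-179.9, -0.0, 64.2]
ft_force: [0.5, -0.3, -0.1]
grip_width: 0.998
gripper_force: 0.0
```

```bash
python3 - <<'E'
from h import *
s=bot.state();print(s["ee_pos"],s["eef_rot"],s["qd"])
rows((.528,-.305,.012,64.5))
E
```

```text
[ 0.52404501 -0.30916666  0.0512912 ] [-1.79934342e+02 -7.19649552e-03  6.41991223e+01] [ 0.4352534  -1.46176996 -1.29852342  0.04266754  0.1132539   0.0714167 ]
row [-0.0004, -0.0, -0.0017] [0.022, 0.007, 0.157]
```

Call:
send_rows([
  [[0, 0, -0.0015], [0.022, 0.007, 0.1], 0],
  [[0, 0, -0.0015], [0.022, 0.007, 0.157], 0],
  [[0, 0, -0.0015], [0.022, 0.007, 0.157], 0],
  [[0, 0, -0.0015], [0.022, 0.007, 0.157], 0],
  [[0, 0, -0.0015], [0.022, 0.007, 0.157], 0.5],
  [[0, 0, -0.0015], [0.022, 0.007, 0.157], 0.7],
  [[0, 0, -0.0015], [0.022, 0.007, 0.157], 0.8],
  [[0, 0, -0.0015], [0.022, 0.007, 0.157], 1],
])

```text
t: 2.32
ee_pos: [0.529, -0.3046, 0.0125]
eef_rot: [179.9, 0.0, 64.5]
ft_force: [0.6, 0.7, 0.5]
grip_width: 0.459
gripper_force: 0.0
```

Call:
send_rows([
  [[0, 0, 0], [0, 0, 0], 1],
  [[0, 0, 0], [0, 0, 0], 1],
  [[0, 0, 0], [0, 0, 0], 1],
  [[0, 0, 0], [0, 0, 0], 1],
  [[0, 0, 0], [0, 0, 0], 1],
  [[0, 0, 0], [0, 0, 0], 1],
], force=60)

```text
t: 2.82
ee_pos: [0.5289, -0.3045, 0.0122]
eef_rot: [180.0, 0.0, 64.5]
ft_force: [-0.8, 1.1, 5.4]
grip_width: 0.174
gripper_force: 60.0
```

```bash
python3 - <<'E'
from h import *
s=bot.state();print(s)
E
```

```text
{'t': 2.8167, 'joint_positions': array([-3.42985609e+01,  4.26047974e+01,  9.27802767e+01, -1.40718768e-03,
        4.45933572e+01, -8.83249361e+00]), 'qd': array([ 0.07300084,  0.07676994,  0.2019559 ,  0.01949131,  0.00510184,
       -0.02212924]), 'joint_torque': array([ 7.71596166e-02, -6.04774690e+01, -2.07422662e+01,  3.60133708e-02,
       -4.30928590e-01, -4.95370565e-03]), 'ee_pos': array([ 0.52887597, -0.30447305,  0.01224242]), 'eef_rot': array([1.79978839e+02, 4.28839145e-03, 6.45349338e+01]), 'ft_force': array([-0.78496461,  1.13235747,  5.40301134]), 'torque': array([0.16222907, 0.28256819, 0.02197945]), 'gripper_force': 60.011581778526306, 'grip_width': 0.1741217505020509}
```

```bash
python3 - <<'E'
from h import *
p=jig(-150,0,80);print(p)
rows((.5289,-.3045,.06,64.5),(.47,-.22,.09,67))
E
```

```text
[0.45360984 0.08806369 0.08      ]
row [0.0001, 0.0, 0.0002] [-0.0, 0.0, -0.191]
row [0.0001, 0.0, -0.0137] [0.204, -0.358, -0.311]
```

Call:
send_rows([
  [[0, 0, 0], [0, 0, -0.06], 1],
  [[0, 0, 0], [0, 0, -0.16], 1],
  [[0, 0, 0], [0, 0, -0.25], 1],
  [[0, 0, -0.007], [0.1, -0.16, -0.31], 1],
  [[0, 0, -0.014], [0.2, -0.26, -0.31], 1],
  [[0, 0, -0.014], [0.204, -0.358, -0.31], 1],
  [[0, 0, -0.014], [0.204, -0.358, -0.31], 1],
])

```text
t: 3.4
ee_pos: [0.4659, -0.2163, 0.0886]
eef_rot: [-179.7, -0.0, 67.2]
ft_force: [-0.2, -1.1, -3.5]
grip_width: 0.176
gripper_force: 60.0
```

```bash
python3 - <<'E'
from h import *
s=bot.state();print(s["ft_force"],s["grip_width"])
rows((.46,-.07,.08,71),(*jig(-150,0,80),75.3))
E
```

```text
[-0.18520634 -1.08014863 -3.45930032] 0.1764232809020498
row [-0.0017, -0.0003, -0.0213] [0.53, -0.248, 0.036]
row [-0.0017, -0.0004, -0.0452] [1.103, -0.517, 0.038]
```

Call:
send_rows([
  [[-0.001, 0, -0.006], [0.14, -0.065, 0.03], 1],
  [[-0.001, 0, -0.013], [0.3, -0.14, 0.03], 1],
  [[-0.001, 0, -0.02], [0.46, -0.215, 0.036], 1],
  [[-0.001, 0, -0.027], [0.62, -0.29, 0.036], 1],
  [[-0.001, 0, -0.034], [0.78, -0.365, 0.036], 1],
  [[-0.001, 0, -0.04], [0.92, -0.43, 0.036], 1],
  [[-0.001, 0, -0.045], [1, -0.47, 0.036], 1],
  [[-0.001, 0, -0.045], [1, -0.47, 0.036], 1],
])

```text
t: 4.07
ee_pos: [0.4584, 0.0603, 0.08]
eef_rot: [179.9, -0.0, 75.4]
ft_force: [0.6, -1.0, -3.4]
grip_width: 0.171
gripper_force: 60.1
```

```bash
python3 - <<'E'
from h import *
s=bot.state();print(s["ft_force"],s["grip_width"],s["eef_rot"],s["qd"])
rows((*jig(-150,0,80),75.3),(*jig(-130,0,34),75.3))
E
```

```text
[ 0.64129238 -1.0474209  -3.39162692] 0.17061428170605325 [ 1.79873256e+02 -1.20992161e-02  7.54248448e+01] [-5.32588192  0.10794217 -0.28784949 -1.47120665 -0.15052158 -4.44676231]
row [0.0007, -0.0001, 0.0007] [0.103, -0.047, -0.0]
row [0.0007, -0.0001, 0.0007] [0.103, 0.033, 0.184]
```

Call:
send_rows([
  [[0.0007, 0, 0], [0.09, -0.047, 0], 1],
  [[0.0007, 0, 0], [0.103, -0.02, 0.08], 1],
  [[0.0007, 0, 0], [0.103, 0.01, 0.15], 1],
  [[0.0007, 0, 0], [0.103, 0.033, 0.18], 1],
  [[0.0007, 0, 0], [0.103, 0.033, 0.18], 1],
  [[0.0007, 0, 0], [0.103, 0.033, 0.18], 1],
  [[0.0007, 0, 0], [0.103, 0.033, 0.18], 1],
])

```text
t: 4.65
ee_pos: [0.4739, 0.0786, 0.0358]
eef_rot: [179.9, 0.0, 75.1]
ft_force: [0.4, -0.6, -2.9]
grip_width: 0.175
gripper_force: 60.0
```

```bash
python3 - <<'E'
from h import *
np.set_printoptions(precision=4,suppress=True)
s=bot.state();print(s["ee_pos"],s["ft_force"],s["grip_width"],s["eef_rot"])
rows((*jig(-60,0,31),75.3),(*jig(-40,0,28.5),75.3))
for n in("scene","top"):
    im,d=bot.camera(n);cv2.imwrite(f"pics/{n}2.png",im[:,:,::-1]);np.save(f"{n}2d.npy",d)
a=cv2.imread("pics/scene2.png")[170:310,190:370];cv2.imwrite("pics/c2.png",cv2.resize(a,None,fx=4,fy=4,interpolation=cv2.INTER_CUBIC))
a=cv2.imread("pics/top2.png")[130:290,190:380];cv2.imwrite("pics/c2t.png",cv2.resize(a,None,fx=3.5,fy=3.5,interpolation=cv2.INTER_CUBIC))
E
```

```text
[0.4739 0.0786 0.0358] [ 0.356  -0.6032 -2.9333] 0.17464587588451666 [179.9357   0.0083  75.1157]
row [0.0004, 0.0, -0.001] [0.017, 0.272, 0.02]
row [0.0004, 0.0, -0.001] [0.017, 0.352, 0.03]
```

View pics/c2.png

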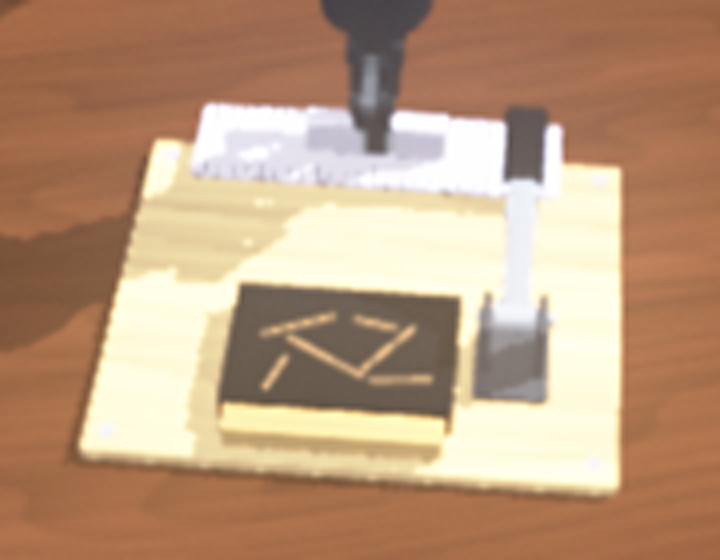

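View pics/c2t.png

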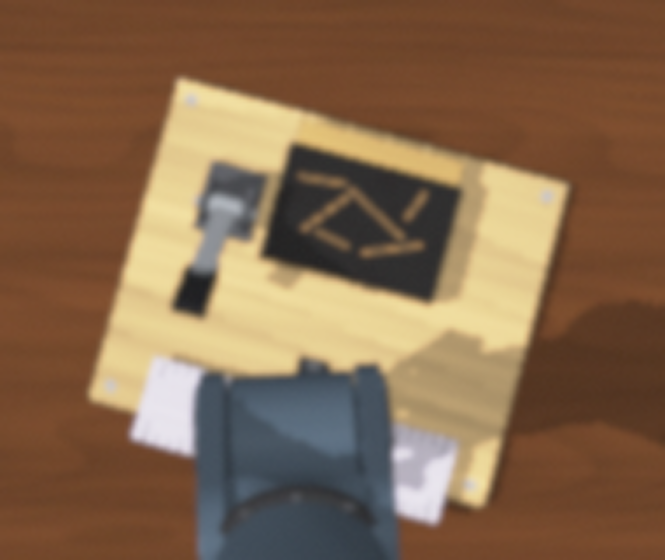

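The rule is level, parallel to the block and still at the front edge of the board. In the top crop its centre is near (294,439), while the board's midline is near (291,439), so it needs to go about 3–4 mm to the left. The lever grip at (192,290) is clear.

Call:
send_rows([
  [[0, 0, -0.001], [0.008, 0.08, 0.015], 1],
  [[0, 0, -0.001], [0.017, 0.16, 0.02], 1],
  [[0, 0, -0.001], [0.017, 0.24, 0.03], 1],
  [[0, 0, -0.001], [0.017, 0.3, 0.03], 1],
  [[0, 0, -0.001], [0.017, 0.34, 0.03], 1],
  [[0, 0, -0.001], [0.017, 0.34, 0.03], 1],
  [[0, 0, -0.001], [0.017, 0.34, 0.03], 1],
  [[0, 0, -0.001], [0.017, 0.34, 0.03], 1],
])

```text
t: 5.42
ee_pos: [0.5562, 0.0614, 0.028]
eef_rot: [180.0, 0.0, 75.3]
ft_force: [-0.2, 1.3, -4.7]
grip_width: 0.17
gripper_force: 60.1
```

```bash
python3 - <<'E'
from h import *
np.set_printoptions(precision=4,suppress=True)
s=bot.state();print(s["ee_pos"],s["ft_force"],s["eef_rot"])
rows((*jig(-40,0,24.5),75.3),(*jig(-25,0,24.5),75.3))
E
```

```text
[0.5562 0.0614 0.028 ] [-0.1553  1.2671 -4.6919] [179.989    0.0234  75.3371]
row [0.0001, 0.0001, 0.0002] [-0.001, 0.016, 0.014]
row [0.0001, 0.0001, 0.0002] [-0.001, 0.076, 0.014]
```

Call:
send_rows([
  [[0, 0, 0], [0, 0, 0.012], 1],
  [[0, 0, 0], [0, 0.016, 0.012], 1],
  [[0, 0, 0], [0, 0.028, 0.012], 1],
  [[0, 0, 0], [0, 0.04, 0.012], 1],
  [[0, 0, 0], [0, 0.05, 0.012], 1],
  [[0, 0, 0], [0, 0.06, 0.012], 1],
  [[0, 0, 0], [0, 0.06, 0.012], 1],
])

```text
t: 6.0
ee_pos: [0.5721, 0.0573, 0.0249]
eef_rot: [179.9, 0.0, 75.3]
ft_force: [0.0, 0.4, -3.4]
grip_width: 0.169
gripper_force: 60.1
```

```bash
cat > f.py <<'E'
from h import *
np.set_printoptions(precision=4,suppress=True)
s=bot.state();a=R.from_euler("z",JY,degrees=True)
print("jig mm",a.inv().apply(s["ee_pos"]-np.r_[JO,0])*1000,"F jig",a.inv().apply(s["ft_force"]),"T",s["torque"],s["eef_rot"])
E
python3 f.py
```

```text
jig mm [-27.5498   0.322   24.9419] F jig [-0.0592  0.3895 -3.4131] T [-0.0365  0.0168 -0.0432] [179.9215   0.0059  75.3234]
```

Small steps until the force rises.

Call:
send_rows([
  [[0, 0, 0], [0, 0.004, 0], 1],
  [[0, 0, 0], [0, 0.008, 0], 1],
  [[0, 0, 0], [0, 0.008, 0], 1],
  [[0, 0, 0], [0, 0.008, 0], 1],
])

```text
t: 6.33
ee_pos: [0.5735, 0.0569, 0.0249]
eef_rot: [179.9, 0.0, 75.3]
ft_force: [0.5, -0.1, -3.1]
grip_width: 0.174
gripper_force: 60.1
```

```bash
python3 f.py
```

```text
jig mm [-26.1257   0.3266  24.9073] F jig [ 0.462   0.0539 -3.1368] T [-0.0043  0.0108  0.0055] [179.9485   0.0128  75.3329]
```

Call:
send_rows([
  [[0, 0, 0], [0, 0.004, 0], 1],
  [[0, 0, 0], [0, 0.008, 0], 1],
  [[0, 0, 0], [0, 0.008, 0], 1],
])

```text
t: 6.58
ee_pos: [0.5739, 0.0568, 0.0246]
eef_rot: [-179.8, 0.1, 75.3]
ft_force: [-7.2, 2.3, 0.1]
grip_width: 0.176
gripper_force: 60.8
```

Call:
send_rows([
  [[0, 0, 0], [0, 0.004, 0], 1],
  [[0, 0, 0], [0, 0.004, 0], 1],
  [[0, 0, 0], [0, 0.004, 0], 1],
])

```text
t: 6.83
ee_pos: [0.5739, 0.0567, 0.0244]
eef_rot: [-179.7, 0.1, 75.3]
ft_force: [-11.6, 2.8, 3.3]
grip_width: 0.171
gripper_force: 61.1
```

```bash
python3 f.py
```

```text
jig mm [-25.6985   0.1851  24.4001] F jig [-11.9228  -0.1845   3.3424] T [0.6744 1.8432 0.0608] [-179.7092    0.0743   75.3468]
```

Call:
send_rows([
  [[0, 0, 0], [0, 0, 0.003], 1],
  [[0, 0, 0], [0, 0, 0.003], 1],
])

```text
t: 7.0
ee_pos: [0.5739, 0.0567, 0.0243]
eef_rot: [-179.7, 0.1, 75.4]
ft_force: [-15.6, 2.2, 12.9]
grip_width: 0.171
gripper_force: 62.2
```

Call:
send_rows([
  [[0, 0, 0], [0, 0, 0], 0.75],
  [[0, 0, 0], [0, 0, 0], 0.7],
  [[0, 0, 0], [0, 0, 0], 0.7],
  [[0, 0, 0], [0, -0.004, 0], 0.7],
  [[0, 0, 0], [0, -0.006, 0], 0.7],
  [[0, 0, 0], [0, -0.006, 0], 0.7],
])

```text
t: 7.5
ee_pos: [0.575, 0.0565, 0.0242]
eef_rot: [179.9, 0.0, 75.3]
ft_force: [0.1, 0.5, 0.2]
grip_width: 0.303
gripper_force: 0.0
```

```bash
python3 f.py
```

```text
jig mm [-24.5452   0.3102  24.1915] F jig [-0.0229  0.4892  0.233 ] T [ 0.0208  0.0448 -0.0533] [179.9335   0.0108  75.3319]
```

Call:
send_rows([
  [[0, 0, 0], [0, 0, -0.04], 0.7],
  [[0, 0, 0], [0, 0, -0.1], 0.7],
  [[0, 0, 0], [0, 0, -0.2], 0.7],
  [[0, 0, 0], [0, 0, -0.35], 0.7],
  [[0, 0, 0], [0, 0, -0.5], 0.8],
  [[0, 0, 0], [0, -0.15, -0.65], 1],
  [[0, 0, 0], [0, -0.3, -0.65], 1],
  [[0, 0, 0], [0, -0.45, -0.65], 1],
])

```text
t: 8.17
ee_pos: [0.4663, 0.0851, 0.1893]
eef_rot: [179.7, -0.1, 75.3]
ft_force: [-1.2, 0.8, 0.2]
grip_width: 0.002
gripper_force: 0.0
```

Call:
send_rows([
  [[0, 0, 0], [0, -0.15, 0], 1],
  [[0, 0, 0], [0, -0.3, 0], 1],
  [[0, 0, 0], [0, -0.4, 0], 1],
  [[0, 0, 0], [0, -0.4, 0], 1],
])

```text
t: 8.5
ee_pos: [0.3656, 0.1109, 0.1869]
eef_rot: [-180.0, 0.0, 75.4]
ft_force: [0.9, 0.2, 1.3]
grip_width: -0.002
gripper_force: 0.0
```

```bash
python3 f.py; python3 - <<'E'
from h import *
np.set_printoptions(precision=4,suppress=True)
for n in("scene","top"):
    im,d=bot.camera(n);cv2.imwrite(f"pics/{n}3.png",im[:,:,::-1]);np.save(f"{n}3d.npy",d)
a=cv2.imread("pics/scene3.png")[170:310,190:370];b=cv2.imread("pics/top3.png")[130:290,190:380]
z=np.zeros((600,800,3),np.uint8);f=lambda q:cv2.resize(q,(400,int(400*q.shape[0]/q.shape[1])),interpolation=cv2.INTER_CUBIC)
a,b=f(a),f(b);cv2.imwrite("pics/c3.png",np.hstack([cv2.copyMakeBorder(i,0,350-i.shape[0],0,0,0) for i in(a,b)]))
E
```

```text
jig mm [-240.922    -0.2074  186.868 ] F jig [0.8279 0.4676 1.331 ] T [ 0.0333 -0.0151  0.0146] [-179.9812    0.0305   75.414 ]
```

View pics/c3.png

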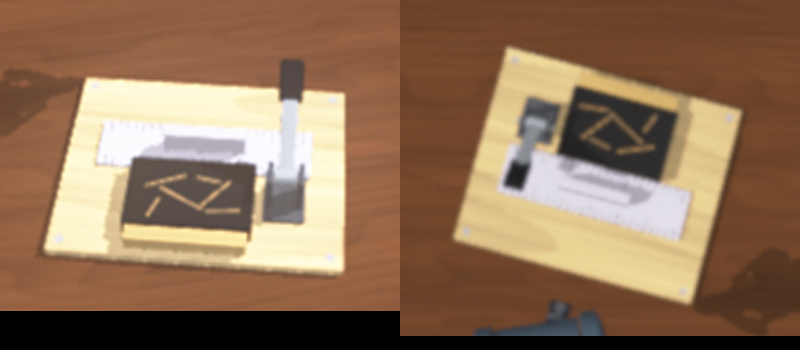

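The rule lies against the block's front face. In the top crop its corners are at about (510,145), (690,190), (683,240) and (498,192). Next I'll measure how well it is centred.

```bash
python3 - <<'E'
from h import *
np.set_printoptions(precision=1,suppress=True)
a=R.from_euler("z",JY,degrees=True)
J=lambda q:a.inv().apply(q-np.r_[JO,0])*1000
for n in("scene","top"):
    im=cv2.imread(f"pics/{n}3.png");H,S,V=cv2.split(cv2.cvtColor(im,cv2.COLOR_BGR2HSV))
    v,u=np.mgrid[:420,:560];uv=np.c_[u.ravel(),v.ravel()]
    g=J(plane(n,uv,.017)).reshape(420,560,3);h=J(plane(n,uv,.012)).reshape(420,560,3)
    w=(S<55)&(V>100)
    bd=(H>12)&(H<32)&(V>110)&(S>25)|w
    wood=lambda:0
    for x0 in(-45,-35):
        m=w&(abs(g[...,0]-x0)<8)&(abs(g[...,1])<160);y=g[...,1][m];print(n,"rule y",np.percentile(y,[0,.5,99.5,100]),end=" ")
    for x0 in(-100,-80):
        m=bd&(abs(h[...,0]-x0)<10)&(abs(h[...,1])<185);y=h[...,1][m];print("board y",np.percentile(y,[0,.5,99.5,100]),end=" ")
    print()
    m=(V<95)&(abs(g[...,0]-60)<80)
    k=w&(abs(g[...,1]+80)<20)&(abs(g[...,0]+25)<50);print(" rule x (y -80)",np.percentile(g[...,0][k],[1,99]))
    k=w&(abs(g[...,1]-75)<8)&(abs(g[...,0]+25)<50);print(" rule x (y +75)",np.percentile(g[...,0][k],[1,99]))
    k=bd&(abs(h[...,1]+150)<10)&(abs(h[...,0])<165);print(" board x",np.percentile(h[...,0][k],[.5,99.5]))
E
```

```text
scene rule y [-158.8 -150.   153.7  159.6] scene rule y [-159.6 -157.9  157.1  159.8] board y [-172.9 -171.4  170.7  170.7] board y [-172.9 -171.3  170.8  170.8] 
 rule x (y -80) [-73.3  11.7]
 rule x (y +75) [-74.   24.5]
 board x [-140.3  148.7]
top rule y [-132.1 -131.2  129.1  130.5] top rule y [-132.1 -131.3  129.5  130.5] board y [-173.2 -171.6  173.3  175. ] board y [-173.3 -171.4  172.8  174.9] 
 rule x (y -80) [-61.9  10.7]
 rule x (y +75) [-61.9  17.6]
 board x [-145.1  141.6]
```

```bash
python3 - <<'E'
from h import *
np.set_printoptions(precision=1,suppress=True)
a=R.from_euler("z",JY,degrees=True)
J=lambda q:a.inv().apply(q-np.r_[JO,0])*1000
n="scene";im=cv2.imread(f"pics/{n}3.png");H,S,V=cv2.split(cv2.cvtColor(im,cv2.COLOR_BGR2HSV))
v,u=np.mgrid[:420,:560];g=J(plane(n,np.c_[u.ravel(),v.ravel()],.017)).reshape(420,560,3)
for x0 in(-50,-40,-30):
    r=[]
    for lo,hi in((-165,-115),(115,165)):
        m=(abs(g[...,0]-x0)<5)&(g[...,1]>lo)&(g[...,1]<hi);y=g[...,1][m];s=S[m];i=y.argsort();y,s=y[i],s[i]
        b=np.array([s[(y>=c-2)&(y<c+2)].mean() for c in range(lo+2,hi-1,4)]);r.append(b)
    print(x0,*r)
E
```

```text
-50 [54.  55.6 53.2 54.  55.3 54.  56.7 69.  17.8  4.2  7.6  5. ] [ 7.2  4.5  4.  18.5 52.2 55.  54.8 55.4 54.7 54.  53.  53.8]
-40 [53.7 54.3 54.4 53.  55.2 56.4 58.2 59.2 10.   4.   3.   3.3] [ 4.8  4.   4.2 21.3 53.  56.5 59.  61.  59.  58.8 59.3 59. ]
-30 [50.7 51.8 50.  51.  50.  49.3 53.2 64.8 16.   3.8  3.   3. ] [ 3.   3.   3.  12.5 39.  40.  40.7 43.  39.5 39.5 40.5 38.8]
```

```bash
python3 f.py; python3 - <<'E'
from h import *
rows((*jig(-37,100,187),75.3),(*jig(-37,100,160),75.3))
E
```

```text
jig mm [-236.8157    0.4913  187.3936] F jig [-0.3903  0.191   0.8038] T [-0.0169 -0.0649  0.009 ] [179.8412  -0.0318  75.3858]
row [0.0009, -0.0002, 0.0005] [0.397, 0.8, 0.004]
row [0.0009, -0.0002, 0.0005] [0.397, 0.8, 0.112]
```

Call:
send_rows([
  [[0.0008, 0, 0], [0.07, 0.14, 0], 1],
  [[0.0008, 0, 0], [0.14, 0.28, 0], 1],
  [[0.0008, 0, 0], [0.21, 0.42, 0], 1],
  [[0.0008, 0, 0], [0.28, 0.56, 0], 1],
  [[0.0008, 0, 0], [0.35, 0.7, 0], 1],
  [[0.0008, 0, 0], [0.397, 0.8, 0], 1],
  [[0.0008, 0, 0], [0.397, 0.8, 0], 1],
  [[0.0008, 0, 0], [0.397, 0.8, 0], 1],
])

```text
t: 9.27
ee_pos: [0.5897, 0.1553, 0.1858]
eef_rot: [-179.9, 0.0, 75.3]
ft_force: [-0.9, -0.1, -0.1]
grip_width: -0.001
gripper_force: 0.0
```

```bash
python3 f.py; python3 - <<'E'
from h import *
rows((*jig(-37,100,160),75.3),(*jig(-37,100,150),75.3),(*jig(-57,100,121),75.3))
E
```

```text
jig mm [-35.4591  99.5585 185.7884] F jig [-0.8613 -0.2957 -0.1206] T [-0.032  0.036 -0.028] [-179.8877    0.0273   75.2947]
row [-0.0006, 0.0002, -0.0] [0.002, -0.006, 0.103]
row [-0.0006, 0.0002, -0.0] [0.002, -0.006, 0.143]
row [-0.0006, 0.0002, -0.0] [0.002, -0.086, 0.259]
```

Call:
send_rows([
  [[0, 0, 0], [0.002, -0.006, 0.06], 1],
  [[0, 0, 0], [0.002, -0.006, 0.105], 1],
  [[0, 0, 0], [0.002, -0.015, 0.145], 1],
  [[0, 0, 0], [0.002, -0.04, 0.185], 1],
  [[0, 0, 0], [0.002, -0.065, 0.22], 1],
  [[0, 0, 0], [0.002, -0.086, 0.259], 1],
  [[0, 0, 0], [0.002, -0.086, 0.259], 1],
  [[0, 0, 0], [0.002, -0.086, 0.259], 1],
])

```text
t: 9.93
ee_pos: [0.5672, 0.1617, 0.1218]
eef_rot: [-179.9, 0.0, 75.4]
ft_force: [0.4, -0.8, 2.6]
grip_width: -0.001
gripper_force: 1.2
```

```bash
python3 f.py; python3 - <<'E'
from h import *
rows((*jig(-64,100,106),75.3),(*jig(-69.5,100,90),75.3),(*jig(-73,100,74),75.3))
E
```

```text
jig mm [-58.7926 100.0226 121.8447] F jig [ 0.5427 -0.6842  2.6045] T [-0.1074  0.1082  0.0168] [-179.8929    0.0312   75.3537]
row [-0.0006, 0.0002, 0.0003] [-0.0, -0.021, 0.063]
row [-0.0006, 0.0002, 0.0003] [0.0, -0.043, 0.127]
row [-0.0006, 0.0002, 0.0003] [0.0, -0.056, 0.191]
```

In contact at 2.6 N. I'll keep following the arc.

Call:
send_rows([
  [[0, 0, 0], [0, -0.01, 0.03], 1],
  [[0, 0, 0], [0, -0.02, 0.063], 1],
  [[0, 0, 0], [0, -0.032, 0.095], 1],
  [[0, 0, 0], [0, -0.043, 0.127], 1],
  [[0, 0, 0], [0, -0.05, 0.16], 1],
  [[0, 0, 0], [0, -0.056, 0.19], 1],
  [[0, 0, 0], [0, -0.056, 0.19], 1],
  [[0, 0, 0], [0, -0.056, 0.19], 1],
])

```text
t: 10.6
ee_pos: [0.5535, 0.1652, 0.074]
eef_rot: [-179.9, 0.0, 75.3]
ft_force: [-2.1, 0.4, 4.9]
grip_width: 0.002
gripper_force: 2.1
```

```bash
python3 f.py; python3 - <<'E'
from h import *
rows((*jig(-74,100,64),75.3),(*jig(-75,100,56),75.3))
E
```

```text
jig mm [-72.9338  99.9678  73.998 ] F jig [-2.1303 -0.1832  4.8606] T [0.0815 0.4687 0.0247] [-179.8507    0.0435   75.3394]
row [-0.0008, 0.0002, 0.0002] [0.0, -0.004, 0.04]
row [-0.0008, 0.0002, 0.0002] [0.0, -0.008, 0.072]
```

Call:
send_rows([
  [[0, 0, 0], [0, -0.002, 0.02], 1],
  [[0, 0, 0], [0, -0.004, 0.035], 1],
  [[0, 0, 0], [0, -0.005, 0.05], 1],
  [[0, 0, 0], [0, -0.007, 0.062], 1],
  [[0, 0, 0], [0, -0.008, 0.071], 1],
  [[0, 0, 0], [0, -0.008, 0.071], 1],
  [[0, 0, 0], [0, -0.008, 0.071], 1],
  [[0, 0, 0], [0, -0.008, 0.071], 1],
])

```text
t: 11.27
ee_pos: [0.5522, 0.1657, 0.0572]
eef_rot: [-179.9, -0.0, 75.3]
ft_force: [-1.9, 0.5, 7.3]
grip_width: -0.003
gripper_force: 3.4
```

```bash
python3 f.py; python3 - <<'E'
from h import *
for n in("scene",):
    im,d=bot.camera(n);cv2.imwrite(f"pics/{n}4.png",im[:,:,::-1]);pc=cloud(n,d)
a=R.from_euler("z",JY,degrees=True);q=a.inv().apply(pc.reshape(-1,3)-np.r_[JO,0])*1000
m=(abs(q[:,1]-100)<7)&(q[:,0]<-0)&(q[:,0]>-60)&(q[:,2]>45)&(q[:,2]<75)
q=q[m];print(len(q));print([(int(c),round(float(np.median(q[abs(q[:,0]-c)<5,2])),1)) for c in range(-55,0,10) if (abs(q[:,0]-c)<5).any()])
b=cv2.imread("pics/scene4.png")[160:310,190:370];cv2.imwrite("pics/c4.png",cv2.resize(b,None,fx=4,fy=4,interpolation=cv2.INTER_CUBIC))
E
```

```text
jig mm [-74.3234 100.1663  57.2134] F jig [-1.9163  0.0041  7.2787] T [0.151  0.3677 0.057 ] [-179.9471   -0.0052   75.3292]
86
[(-55, 58.6), (-45, 56.8), (-35, 57.6), (-25, 57.0), (-15, 57.2), (-5, 57.8)]
```

View pics/c4.png

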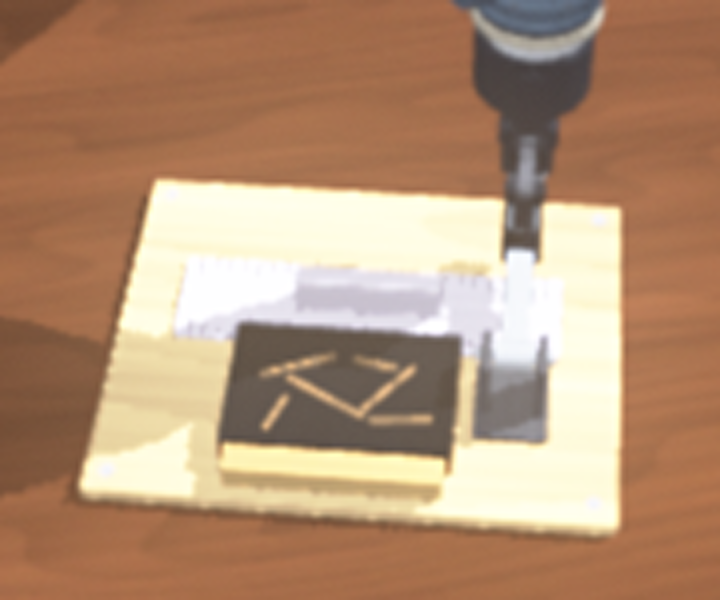

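The bar is almost level at crop (518,290), and the foot is on the rule, which hasn't moved. It needs about 1.2 mm more.

Call:
send_rows([
  [[0, 0, 0], [0, 0, 0.005], 1],
  [[0, 0, 0], [0, 0, 0.005], 1],
  [[0, 0, 0], [0, 0, 0.005], 1],
  [[0, 0, 0], [0, 0, 0.005], 1],
  [[0, 0, 0], [0, 0, 0.005], 1],
])

```text
t: 11.73
ee_pos: [0.5522, 0.1658, 0.0561]
eef_rot: [-180.0, -0.0, 75.3]
ft_force: [-2.6, 0.3, 7.8]
grip_width: -0.003
gripper_force: 4.3
```

```bash
python3 f.py
```

```text
jig mm [-74.3389 100.1871  56.1328] F jig [-2.5574 -0.3689  7.8207] T [0.1418 0.4535 0.018 ] [-179.9501   -0.0075   75.3334]
```

```bash
python3 -c "
from rig import bot
print(bot.hand_in())"
```

```text
the job is handed in; nothing more can be done
None
```

The job is handed in: the straightedge lies flush against the block's front face, centred to within about 1.5 mm, and the gripper is still holding the lever at the level position (56 mm, about 7.8 N); the tin, baren and roller were not touched.

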